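Put the empanada things back on their cork pads

ROBOT

A 6-joint arm with a two-finger parallel gripper is mounted at the origin on the work surface. World frame = base frame: x ahead of the robot, y to its left, z up, the work surface at z = 0. Lengths are in mm, angles in rad, forces in N, time in s.
With the tool pointing down it reaches from about 300 to 950 mm from the base axis. Payload 3.1 kg.
Tool frame: the origin (TCP) lies between the finger pads; the fingertips stand 8 mm ahead of it and the grasp point (between the pads) lies 11 mm behind it; z points along the fingers, y is the line along which they close (so a half turn about z gives the same grasp; the last joint's range is limited). The gripper opens to 85 mm and grips with 20 to 120 N. Pads are 22 mm wide; open, the fingers measure 114 mm over their backs; the gripper's body (76 mm by 85 mm) begins 54 mm behind the grasp point. The pads swing forward as they close: fully open they stand 13 mm farther back than shut.
Start: joints at [1.273, 0.308, 1.634, -0, 1.2, -0.07], TCP at [141.173, 608.853, 204.472] pointing down, gripper open.
Joint ranges: [-3.06, 3.06], [-0.79, 1.96], [0.05, 2.63], [-1.19, 4.34], [0.05, 2.64], [-2.94, 2.94]. Speed limits (rad/s): [2.79, 2.79, 3.14, 3.14, 3.14, 3.14].

INTERFACE

Orientations are given as a unit quaternion [x, y, z, w].
In Python, from workcell import bot, get_image, spotter gives the robot as it stands. The module is installed in compiled form; this text tells all that it offers. Calls block until the motion is done:
- bot.goto(position, orientation): joint-space move of the TCP to a pose.
- bot.line_to(position, rot=None, velocity=150, threshold=None): straight line of the TCP; rot=None keeps the orientation; velocity is the mean speed in mm/s. With threshold (N) it stops when the force on the tool has changed by that much, and returns True; else False.
- bot.goto_joints(angles): joint-space move.
- bot.set_gripper(opening): finger opening in mm; the grip force is fixed at half the most; returns when the fingers have stopped.
- bot.pause(seconds).
- bot.ik(position, orientation): joint angles nearest the present ones, or None.
- bot.read_state(): the state.
- get_image(name): name is "side" or "top" or "wrist"; returns a dict with "color" (480x640x3 uint8, red, green, blue), "fov_y" (degrees; the focal length in pixels is half the picture's height over the tangent of half this angle, whatever the lens; pixels are square), "cx", "cy" (the principal point, pixels), "world_from_camera" (4x4, takes a point from camera to world coordinates); the wrist camera has in their place "tool_from_camera" (4x4, takes a point from camera to tool coordinates, whose origin is the TCP and whose axes are the flange's). Camera axes: x right, y down, z forward; pixel columns grow to the right and rows downward; lengths in mm; the calibration is good to about 2 mm. A picture is of the moment at which its call begins: read the wrist's pose just before it. There is no depth.
A pose or a line that the arm cannot do raises bot.Unreachable and nothing moves.
- bot.hand_in(): hands the job in; it is judged then, once.
Trained networks look in the newest picture that a camera, given by its name, has taken for a name from the list of things; names that differ only in an ending like _2 or _b are one class to them, and where a whole thing is asked for, a point or a joint stands for the part that bears it (a point fixed in the world has none). Each returns a list of dicts, best first, with "p" (0 to 1); they miss things now and then, are a little off and sometimes report something else, mostly with a low value. They report only what shows in the picture. A call takes as long as a camera call. They do not tell look-alikes from the thing itself.
- spotter.search_frame(camera, target): "pixel" ([column, row] in pixels, amid what is visible of it).
- spotter.mark_of(camera, target): "pixel" ([column, row] in pixels: a listed point, or the origin of a listed thing).
The state is a dict: "t": time; "qpos": joint angles; "joint_vel": joint speeds; "effort": joint torques, N m; "eef_pos": TCP position; "tcp_rot": TCP orientation; "wrist_force": force on the tool from outside, world axes, zero at the start; "wrist_torque": the same for the moment, N m; "width": finger opening in mm; "grasp_force": force on a finger pad.
Only numpy, scipy, OpenCV 4.12 (cv2) and the standard library are available. Lean on these libraries where they do the work, as an engineer would, in place of code of your own. Each camera call takes 0.05 s, during which the arm holds its last target. There are 200 camera calls.

TASK

Put the large empanada mould, the small empanada mould, the clay bowl and the plastic tub each onto the cork pad that bears its own outline: upright, centred in the outline and turned to match it (the moulds' round side on the outline's round side, the tub either way round, the bowl anyhow). Leave the garlic and the salt shaker where they are, and let go of everything at the end.

Things in the scene. Friction and masses are not known exactly. Their poses are not given: they have to be found in the camera images.
- mould_large_c (a point): Centre of the LARGE white plastic empanada mould, folded shut: a half-moon (half disc of radius 58 mm) lying flat, 32 mm high, 58 mm across from flat side to round side (its x) and 116 mm long (its y), 70 g. The point lies midway between the flat side and the crown of the round side, half-way up (16 mm). x points from the flat side to the round side, z up. Easily taken across x (58 mm wide). At the start it stands on the glass, its x within 0.5 rad of world +x.
- mould_small_c (a point): Centre of the SMALL white plastic empanada mould, same shape: half disc of radius 42 mm, 32 mm high, 42 mm across (its x), 84 mm long (its y), 45 g. The point lies midway between flat side and crown, half-way up (16 mm). x points from the flat side to the round side, z up. At the start its x is within 0.5 rad of world +x.
- bowl_c (a point): Centre of the small open terracotta clay bowl: round, 44 mm high, 66 mm outside diameter with upright walls from 22 mm height to the rim (narrowing to 48 mm at the foot), wall 5 mm, 140 g. The point lies on its axis, half-way up (22 mm); z up.
- tub_c (a point): Centre of the closed clear plastic tub with a grey lid carrying a white flip-top flap (rigid, does not open): a block 56 mm (its x) by 84 mm (its y), 50 mm high, 150 g. The point is half-way up (25 mm); z up. At the start its x is within 0.5 rad of world +x.
- pad_large_o (a point): One of four fixed cork pads, all 72 x 128 x 5 mm (its x by y), lying on the table, told apart only by the thin dark-brown outline drawn on them. This one bears the large half-moon (radius 58 mm). The point is the middle of the outline's STRAIGHT side, on the pad's upper face (5 mm above the glass); x points from there to the round side, so the centre of the outline, where the large mould's centre belongs, lies 29 mm along +x. x is within 0.35 rad of world +x.
- pad_small_o (a point): One of four fixed cork pads, all 72 x 128 x 5 mm (its x by y), lying on the table, told apart only by the thin dark-brown outline drawn on them. This one bears the small half-moon (radius 42 mm). The point is the middle of the outline's STRAIGHT side, on the upper face (5 mm above the glass); x points to the round side, and the centre of the outline, where the small mould's centre belongs, lies 21 mm along +x. x is within 0.35 rad of world +x.
- pad_round_o (a point): One of four fixed cork pads, all 72 x 128 x 5 mm (its x by y), lying on the table, told apart only by the thin dark-brown outline drawn on them. This one bears a circle 68 mm across for the bowl. The point is the circle's centre, on the upper face (5 mm above the glass).
- pad_rect_o (a point): One of four fixed cork pads, all 72 x 128 x 5 mm (its x by y), lying on the table, told apart only by the thin dark-brown outline drawn on them. This one bears a rectangle, 58 mm (x) by 86 mm (y), for the tub. The point is the rectangle's centre, on the upper face (5 mm above the glass). x is within 0.35 rad of world +x.
- shaker_c (a point): Bystander: salt shaker, white with a steel cap, round, 42 mm diameter, 68 mm high, standing loose among the other things. The point is on its axis, half-way up. The nine things and pads stand some 0.14 m or more apart, centre to centre. A steel fork and other kitchen things lie or stand near the table's rim, out of the working area, all under 0.2 m high.
- garlic_c (a point): Bystander: white garlic bulb, 34 mm diameter, 34 mm high, standing loose between the things, at least about 0.08 m from their centres. The point is on its axis, half-way up.
Mind the look-alikes: they are no part of the job. Leave any purple look-alike of the part that bears tub_c alone.

How it is judged:
By the outcome, as a careful person would: the job done as asked, in the order asked, and still so for the second after the job is handed in, with the robot touching nothing.
It also fails if it takes over 99 s, if anything falls off the work surface, if the arm or the gripper's body presses on something with over 40 N, if the wrist force passes 120 N, or if a joint passes its speed limit or range.

## Working session

There is one attempt and no reset: what is moved stays moved. The work goes in short steps, each a Python script; the robot and the scene stay as the last script left them, time stands still between calls to the robot, and variables do not carry over. Pictures are saved under pics/ and viewed, at most 14 in all, crops included, and the job is handed in when it is done.

```bash
mkdir -p pics; cat > h.py <<'E'
import numpy as np, cv2
from workcell import bot, get_image, spotter
def save(im,n): cv2.imwrite(f'pics/{n}.png',im['color'][:,:,::-1])
def ray(im,px,T=None):
    T=np.array(im['world_from_camera']) if T is None else T
    f=240/np.tan(np.radians(im['fov_y'])/2)
    d=T[:3,:3]@np.array([(px[0]-im['cx'])/f,(px[1]-im['cy'])/f,1]); return T[:3,3],d/np.linalg.norm(d)
def atz(im,px,z,T=None):
    o,d=ray(im,px,T); return o+d*(z-o[2])/d[2]
def proj(im,P,T=None):
    T=np.array(im['world_from_camera']) if T is None else T
    f=240/np.tan(np.radians(im['fov_y'])/2)
    p=(np.asarray(P,float)-T[:3,3])@T[:3,:3]; return np.stack([im['cx']+f*p[...,0]/p[...,2],im['cy']+f*p[...,1]/p[...,2]],-1)
Z=dict(mould_large_c=16,mould_small_c=16,bowl_c=22,tub_c=25,pad_large_o=5,pad_small_o=5,pad_round_o=5,pad_rect_o=5,shaker_c=34,garlic_c=17)
E
python3 - <<'E'
from h import *
np.set_printoptions(precision=1,suppress=True)
for c in ['top','side']:
    im=get_image(c); save(im,c)
    print(c,im['fov_y'],im['cx'],im['cy'],np.array(im['world_from_camera']).tolist())
    for n,z in Z.items():
        print(n,[(round(r['p'],2),np.round(r['pixel']).tolist(),atz(im,r['pixel'],z)[:2]) for r in spotter.mark_of(c,n)[:4]])
print(bot.read_state()['t'],bot.read_state()['tcp_rot'])
w=get_image('wrist'); print(w['fov_y'],w['cx'],w['cy'],np.array(w['tool_from_camera']).tolist())
E
```

```text
top 46.37930537546407 323.2045958280035 240.13310933421394 [[0.016012787016119363, -0.9988893920958191, 0.044312221907976894, 439.7234627127828], [-0.9996458035455805, -0.01693562304255786, -0.020529299205551, 13.300982587358714], [0.021256954289997687, -0.04396779538032097, -0.9988067755395471, 1323.0364287417697], [0.0, 0.0, 0.0, 1.0]]
mould_large_c [(0.6, [315.0, 165.0], array([673.1,   8.3])), (0.25, [214.0, 222.0], array([535.2, 241.5]))]
mould_small_c [(0.65, [401.0, 180.0], array([ 643. , -194.9]))]
bowl_c [(0.6, [454.0, 302.0], array([ 357.9, -319.9]))]
tub_c [(0.88, [354.0, 262.0], array([448.3, -86.5])), (0.71, [303.0, 306.0], array([343.4,  29.8]))]
pad_large_o [(0.78, [179.0, 308.0], array([333.5, 319.5]))]
pad_small_o [(0.74, [267.0, 264.0], array([440.6, 116.5]))]
pad_round_o [(0.68, [154.0, 202.0], array([581.8, 384.9]))]
pad_rect_o [(0.9, [240.0, 175.0], array([648. , 184.1]))]
shaker_c [(0.67, [475.0, 206.0], array([ 583.2, -363.7]))]
garlic_c [(0.59, [213.0, 223.0], array([533.9, 244.3]))]
side 46.61743155978173 323.6217910638074 245.96443766026945 [[-0.968418048606
[... 515 characters left out ...]
382.0, 408.0], array([336.3, 318.4]))]
pad_small_o [(0.56, [344.0, 299.0], array([449.4, 111.6]))]
pad_round_o [(0.71, [233.0, 410.0], array([578.9, 386.1]))]
pad_rect_o [(0.76, [237.0, 306.0], array([647. , 184.7]))]
shaker_c [(0.79, [336.0, 134.0], array([ 581.3, -358. ]))]
garlic_c [(0.72, [286.0, 346.0], array([527.3, 252.7]))]
1.1 [ 0.1  1.  -0.   0. ]
67.03232515796331 321.12614915479276 241.67736093706122 [[0.0008230336080393733, -0.9514820537010393, -0.3077031428187431, 80.3798632674111], [0.999997906634487, 0.0002066725658771086, 0.0020356849201041303, -0.6184933856780983], [-0.0018733238704141497, -0.30770417412070034, 0.9514802319997898, -169.08126117102367], [0.0, 0.0, 0.0, 1.0]]
```

View pics/top.png

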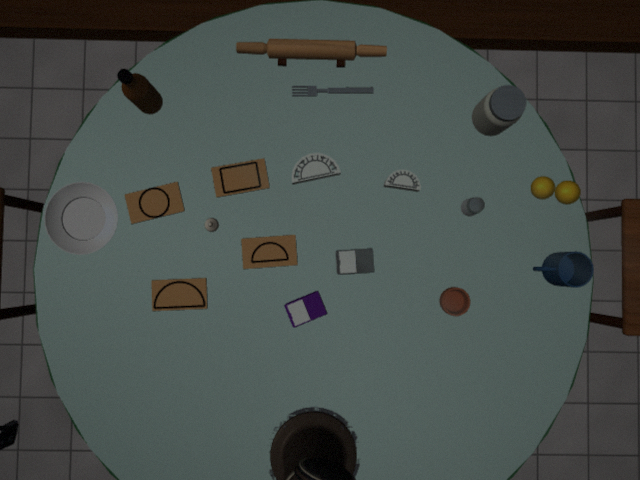

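View pics/side.png

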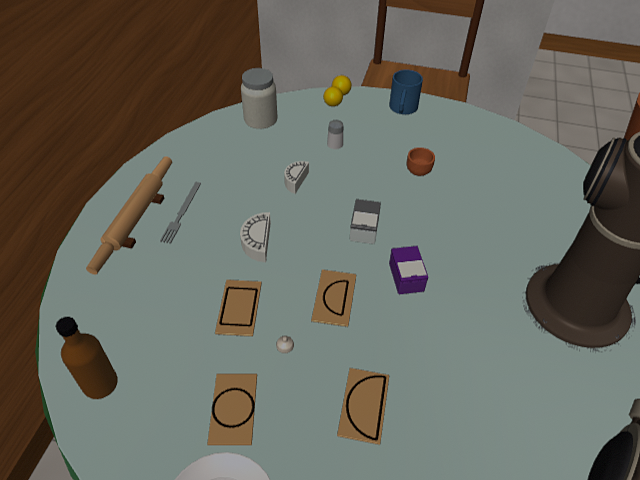

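The top view shows the purple decoy tub at (305,308) and the real grey one at (354,262). The pads are the large half-moon (180,295), small half-moon (268,252), circle (154,202) and rectangle (240,177). The moulds are at (315,168) and (402,180), and the bowl is at (454,302). The side view agrees. Next I'll triangulate heights and tour the wrist camera over all eight.

```bash
cat >> h.py <<'E'
import pickle
from scipy.spatial.transform import Rotation as Ro
def quat(a):  # tool down, tool x at world angle a; tool y then at a-pi/2
    c,s=np.cos(a),np.sin(a); return Ro.from_matrix(np.array([[c,s,0],[s,-c,0],[0,0,-1.]])).as_quat()
def wrist():
    s=bot.read_state(); im=get_image('wrist'); T=np.eye(4)
    T[:3,:3]=Ro.from_quat(s['tcp_rot']).as_matrix(); T[:3,3]=s['eef_pos']
    im['T']=T@np.array(im['tool_from_camera']); return im
def view(x,y,a=np.pi/2,z=200):
    d=39.; bot.goto([x-d*-np.cos(a),y+d*np.sin(a),z],quat(a)); return wrist()
E
python3 - <<'E'
from h import *
np.set_printoptions(precision=1,suppress=True)
V=dict(pad_large_o=(362,319),pad_round_o=(580,385),pad_rect_o=(648,184),pad_small_o=(463,114),mould_large_c=(674,6),mould_small_c=(646,-198),bowl_c=(362,-320),tub_c=(449,-84))
S={}; tiles=[]
t0=get_image('top'); s0=get_image('side')
for n,(x,y) in V.items():
    if 1:
        A=[]
        for c,im in (('top',t0),('side',s0)):
            r=[r for r in spotter.mark_of(c,n) if np.hypot(*(atz(im,r['pixel'],10)[:2]-[x,y]))<60]
            if r: A.append(ray(im,r[0]['pixel']))
    im=view(x,y); S[n]=im
    r=[r for r in spotter.mark_of('wrist',n) if np.hypot(*(atz(im,r['pixel'],10,im['T'])[:2]-[x,y]))<60]
    if r: A.append(ray(im,r[0]['pixel'],im['T']))
    M=sum(np.eye(3)-np.outer(d,d) for o,d in A); b=sum((np.eye(3)-np.outer(d,d))@o for o,d in A)
    print(n,len(A),np.linalg.solve(M,b),atz(im,r[0]['pixel'],Z[n],im['T']) if r else None,bot.read_state()['t'])
    t=cv2.resize(im['color'][:,:,::-1],(200,150),interpolation=cv2.INTER_AREA); tiles.append(t)
    pickle.dump(S,open('S.pkl','wb'))
a=[cv2.resize(S[n]['color'][:,:,::-1],(400,300),interpolation=cv2.INTER_AREA) for n in ('pad_large_o','mould_large_c','bowl_c','tub_c')]
cv2.imwrite('pics/tour.png',np.vstack([np.hstack(a[:2]),np.hstack(a[2:])]))
E
```

```text
pad_large_o 3 [335.3 319.3  15.9] [337.3 318.2   5. ] 2.7167
pad_round_o 3 [581.  382.3  -0. ] [579.8 381.5   5. ] 3.825
pad_rect_o 3 [645.8 176.5  -2.9] [644.6 183.6   5. ] 4.8833
pad_small_o 3 [448.1 106.2   1.1] [447.3 107.5   5. ] 5.8917
mould_large_c 3 [669.7  13.2  26.3] [669.6  13.7  16. ] 7.0333
mould_small_c 3 [ 644.3 -198.9   23.7] [ 645.  -196.7   16. ] 8.0667
bowl_c 3 [ 357.1 -319.8   22. ] [ 356.8 -319.5   22. ] 9.45
tub_c 2 [451.9 -91.3  17.6] None 10.6417
```

View pics/tour.png

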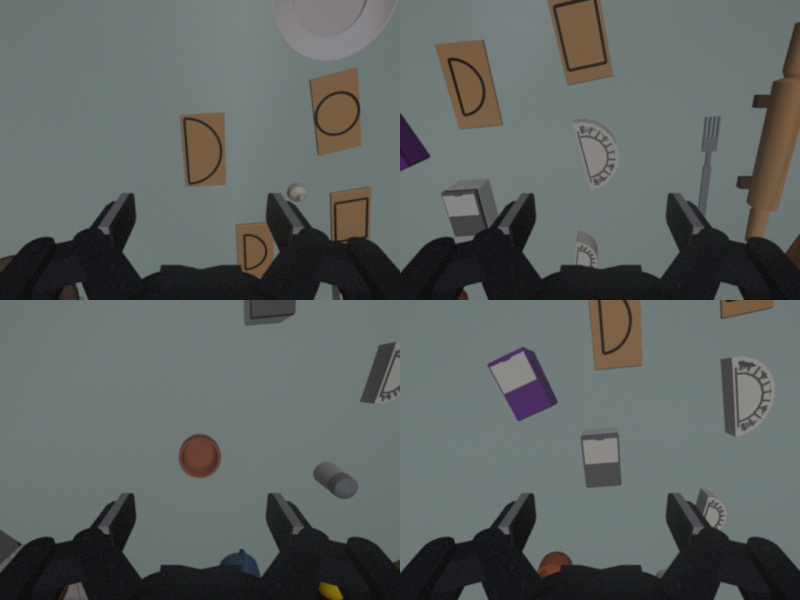

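The tour tiles (half-size) show the large pad (203,150), the large mould (595,155), the bowl (200,455) and the tub (601,458), all clear of the fingers. Triangulated heights agree with the text to within spotter noise. Now I'll fit silhouettes for poses.

```bash
cat >> h.py <<'E'
from scipy.optimize import minimize
th=np.linspace(-np.pi/2,np.pi/2,41); ci=np.linspace(0,2*np.pi,72)
def half(R): return np.c_[R*np.cos(th)-R/2,R*np.sin(th)]
rect=lambda x,y:np.array([[x,y],[-x,y],[-x,-y],[x,-y]])/2.
circ=lambda r:np.c_[r*np.cos(ci),r*np.sin(ci)]
ext=lambda P,h:np.vstack([np.c_[P,0*P[:,0]],np.c_[P,0*P[:,0]+h]])
MODEL=dict(mould_large_c=ext(half(58),32),mould_small_c=ext(half(42),32),tub_c=ext(rect(56,84),50),
  bowl_c=np.vstack([np.c_[circ(24),0*ci],np.c_[circ(33),0*ci+22],np.c_[circ(33),0*ci+44]]))
def hullmask(im,M,x,y,t,z0=0):
    c,s=np.cos(t),np.sin(t); P=np.c_[M[:,0]*c-M[:,1]*s+x,M[:,0]*s+M[:,1]*c+y,M[:,2]+z0]
    h=cv2.convexHull(proj(im,P,im['T']).astype(np.float32))
    m=np.zeros((480,640),np.uint8); cv2.fillPoly(m,[np.round(h*16).astype(np.int32)],255,cv2.LINE_AA,4); return m
def fit(im,n,x,y,z0=0,pad=False):
    M=MODEL[n]; px=proj(im,[x,y,z0+16.],im['T']).astype(int)
    lab=cv2.cvtColor(im['color'],cv2.COLOR_RGB2LAB).astype(float)
    sl=np.s_[max(px[1]-110,0):px[1]+110,max(px[0]-110,0):px[0]+110]
    if pad: m=((lab[...,2]-128)<10)
    else:
        # robust planar background around the thing
        yy,xx=np.mgrid[:480,:640]; w=np.zeros((480,640),bool); w[sl]=1; bg=np.median(lab[w],0)
        d=lab-bg
        k=w&(np.abs(d).max(-1)<10); A=np.c_[xx[k],yy[k],np.ones(k.sum())]
        B=np.stack([xx,yy,np.ones_like(xx)],-1)@np.linalg.lstsq(A,lab[k],rcond=None)[0]
        d=lab-B; m=np.hypot(d[...,0]*.6,np.hypot(d[...,1],d[...,2])*1.5)>7
    m=cv2.morphologyEx(m.astype(np.uint8),cv2.MORPH_OPEN,np.ones((3,3)))
    near=cv2.dilate(hullmask(im,M,x,y,0,z0),np.ones((41,41)))
    _,l,st,ce=cv2.connectedComponentsWithStats(m*(near>0).astype(np.uint8))
    i=1+np.argmax(st[1:,4]); cs,_=cv2.findContours((l==i).astype(np.uint8),cv2.RETR_EXTERNAL,cv2.CHAIN_APPROX_NONE)
    mm=np.zeros((480,640),np.uint8); cv2.drawContours(mm,[cv2.convexHull(max(cs,key=cv2.contourArea))],-1,255,-1)
    def cost(p):
        h=hullmask(im,M,*p,z0); return cv2.absdiff(h,mm).sum()/255./(mm>0).sum()
    best=None
    for t in ([0] if n=='bowl_c' else [-.35,0,.35]):
        r=minimize(cost,[x,y,t],method='Nelder-Mead',options=dict(initial_simplex=[[x,y,t],[x+8,y,t],[x,y+8,t],[x,y,t+.2]],xatol=.02,fatol=1e-5))
        if best is None or r.fun<best.fun: best=r
    return best.x,best.fun,mm
def padfit(im,x,y):
    lab=cv2.cvtColor(im['color'],cv2.COLOR_RGB2LAB).astype(int)
    px=proj(im,[x,y,5.],im['T'])
    cork=((lab[...,2]-128)>13).astype(np.uint8)
    cs,_=cv2.findContours(cork,cv2.RETR_EXTERNAL,cv2.CHAIN_APPROX_NONE)
    c=max(cs,key=lambda c:cv2.pointPolygonTest(c,tuple(map(float,px)),True))
    m=np.zeros((480,640),np.uint8); cv2.drawContours(m,[cv2.convexHull(c)],-1,1,-1); m=cv2.erode(m,np.ones((5,5)))
    med=np.median(lab[...,0][m>0]); k=(m>0)&(lab[...,0]<med*.7)
    v,u=np.nonzero(k); P=np.array([atz(im,p,5,im['T'])[:2] for p in np.c_[u,v]])
    (cx,cy),(w,h),a=cv2.minAreaRect(P.astype(np.float32))
    if w>h: w,h,a=h,w,a-90
    a=(a+90)%180-90
    return cx,cy,np.radians(a),w,h
E
python3 - <<'E'
from h import *
np.set_printoptions(precision=3,suppress=True)
S=pickle.load(open('S.pkl','rb'))
G=dict(pad_large_o=(365,319),pad_round_o=(580,382),pad_rect_o=(646,182),pad_small_o=(468,107),mould_large_c=(670,10),mould_small_c=(645,-198),bowl_c=(357,-320),tub_c=(450,-88))
tiles=[];R={}
for n,g in G.items():
    im=S[n]; o=im['color'][:,:,::-1].copy()
    if 'pad' in n:
        r=padfit(im,*g); print(n,np.array(r)); R[n]=r[:3]
        q=np.array([atz(im,(0,0),5,im['T'])]); 
        c,s=np.cos(r[2]),np.sin(r[2]); P=rect(r[3],r[4])@np.array([[c,s],[-s,c]])+r[:2]
        cv2.polylines(o,[proj(im,np.c_[P,[5.]*4],im['T']).round().astype(int)],1,(0,255,0),1)
    else:
        x,f,mm=fit(im,n,*g); print(n,x,f); R[n]=x
        for m,col in ((mm,(0,0,255)),(hullmask(im,MODEL[n],*x),(0,255,0))):
            cv2.drawContours(o,cv2.findContours((m>127).astype(np.uint8),0,1)[0],-1,col,1)
    px=proj(im,[*R[n][:2],16.],im['T']).astype(int); o=cv2.copyMakeBorder(o,150,150,150,150,0)
    tiles.append(o[px[1]+50:px[1]+250,px[0]+50:px[0]+250])
cv2.imwrite('pics/fit.png',np.vstack([np.hstack(tiles[:4]),np.hstack(tiles[4:])]))
pickle.dump(R,open('R.pkl','wb'))
E
```

```text
pad_large_o [365.483 319.326   0.056  61.918 119.2  ]Traceback (most recent call last):
  File "<stdin>", line 9, in <module>
  File "h.py", line 70, in padfit
    (cx,cy),(w,h),a=cv2.minAreaRect(P.astype(np.float32))
                    ~~~~~~~~~~~~~~~^^^^^^^^^^^^^^^^^^^^^^
cv2.error: OpenCV(4.12.0) /io/opencv/modules/imgproc/src/convhull.cpp:143: error: (-215:Assertion failed) total >= 0 && (depth == CV_32F || depth == CV_32S) in function 'convexHull'
```

```bash
python3 - <<'E'
from h import *
S=pickle.load(open('S.pkl','rb')); im=S['pad_round_o']
px=proj(im,[580,382,5.],im['T']); print(px)
lab=cv2.cvtColor(im['color'],cv2.COLOR_RGB2LAB).astype(int); u,v=px.astype(int)
print(lab[v,u-70:u+70:4].tolist())
E
```

```text
[323.98761262 244.94114194]
[[125, 126, 126], [127, 123, 128], [131, 125, 127], [132, 124, 126], [129, 124, 128], [126, 124, 127], [135, 124, 128], [129, 124, 127], [128, 126, 126], [91, 126, 134], [69, 133, 138], [105, 135, 148], [104, 133, 148], [106, 135, 150], [102, 135, 149], [104, 134, 149], [109, 135, 146], [102, 135, 149], [104, 135, 146], [105, 135, 146], [102, 134, 149], [105, 135, 146], [102, 137, 146], [106, 136, 146], [106, 133, 147], [88, 135, 143], [66, 131, 135], [129, 123, 129], [130, 123, 126], [124, 125, 128], [129, 124, 128], [130, 124, 128], [132, 123, 128], [127, 123, 129], [130, 123, 128]]
```

```bash
python3 - <<'E'
s=open('h.py').read()
s=s.replace("lab=cv2.cvtColor(im['color'],cv2.COLOR_RGB2LAB).astype(int)\n    px=proj(im,[x,y,5.]","lab=cv2.cvtColor(cv2.medianBlur(im['color'],3),cv2.COLOR_RGB2LAB).astype(int)\n    px=proj(im,[x,y,5.]")
s=s.replace("cork=((lab[...,2]-128)>13)","cork=((lab[...,2]-128)>4)").replace("; m=cv2.erode(m,np.ones((5,5)))","").replace("med*.7)","med*.78)")
open('h.py','w').write(s)
E
cat > f.py <<'E'
from h import *
np.set_printoptions(precision=3,suppress=True)
S=pickle.load(open('S.pkl','rb'))
G=dict(pad_large_o=(365,319),pad_round_o=(580,382),pad_rect_o=(646,182),pad_small_o=(468,107),mould_large_c=(670,10),mould_small_c=(645,-198),bowl_c=(357,-320),tub_c=(450,-88))
tiles=[];R={}
for n,g in G.items():
    im=S[n]; o=im['color'][:,:,::-1].copy()
    if 'pad' in n:
        r=padfit(im,*g); print(n,np.array(r)); R[n]=r[:3]
        c,s=np.cos(r[2]),np.sin(r[2]); P=rect(r[3],r[4])@np.array([[c,s],[-s,c]])+r[:2]
        cv2.polylines(o,[proj(im,np.c_[P,[5.]*4],im['T']).round().astype(int)],1,(0,255,0),1)
    else:
        x,f,mm=fit(im,n,*g); print(n,x,f); R[n]=x
        for m,col in ((mm,(0,0,255)),(hullmask(im,MODEL[n],*x),(0,255,0))):
            cv2.drawContours(o,cv2.findContours((m>127).astype(np.uint8),0,1)[0],-1,col,1)
    px=proj(im,[*R[n][:2],16.],im['T']).astype(int); o=cv2.copyMakeBorder(o,150,150,150,150,0)
    tiles.append(o[px[1]+50:px[1]+250,px[0]+50:px[0]+250])
cv2.imwrite('pics/fit.png',np.vstack([np.hstack(tiles[:4]),np.hstack(tiles[4:])]))
pickle.dump(R,open('R.pkl','wb'))
E
python3 f.py
```

```text
pad_large_o [365.446 319.317   0.057  62.054 119.264]
pad_round_o [579.482 383.144   0.002  70.929  71.071]
pad_rect_o [642.363 183.851   0.199  62.52   90.751]
pad_small_o [468.405 111.678   0.089  46.314  87.774]
mould_large_c [669.814  10.196   0.219] 0.03834780387257527
mould_small_c [ 643.123 -199.211   -0.139] 0.03641231064717065
bowl_c [ 360.354 -318.706   -0.155] 0.019031693180416823
tub_c [448.885 -87.715   0.075] 0.04660332623782081
```

View pics/fit.png

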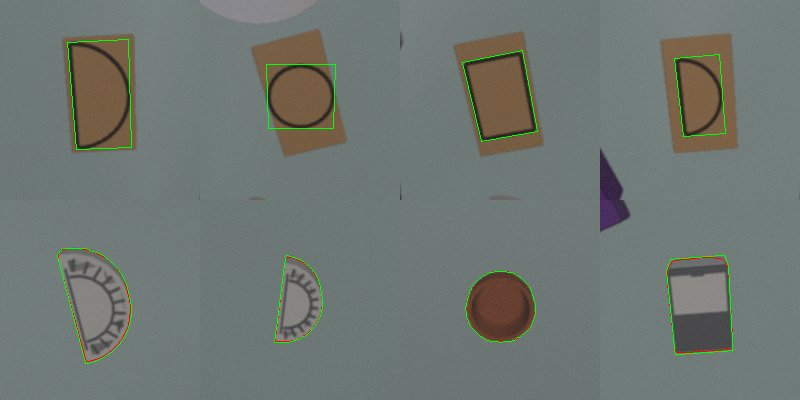

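The outlines fit tightly on all eight tiles. Start with the large mould, then check its placing.

```bash
cat >> h.py <<'E'
GZ=dict(mould_large_c=12,mould_small_c=12,bowl_c=22,tub_c=18)
PAD=dict(mould_large_c='pad_large_o',mould_small_c='pad_small_o',bowl_c='pad_round_o',tub_c='pad_rect_o')
def move(n,src,dst,z0=0,open_to=85):
    z=GZ[n]
    bot.goto([src[0],src[1],z+z0+70],quat(src[2]+np.pi/2)); bot.line_to([src[0],src[1],z+z0])
    bot.set_gripper(20); s=bot.read_state(); print('width',s['width'],'force',s['grasp_force'])
    bot.line_to([src[0],src[1],150],velocity=300)
    bot.goto([dst[0],dst[1],130],quat(dst[2]+np.pi/2)); bot.line_to([dst[0],dst[1],z+15],velocity=200)
    hit=bot.line_to([dst[0],dst[1],z+4],velocity=25,threshold=5); s=bot.read_state(); print('hit',hit,s['eef_pos'][2]-z,'t',s['t'])
    bot.set_gripper(open_to); bot.line_to([dst[0],dst[1],z+75],velocity=300)
def check(n,R,name):
    p=R[PAD[n]]; im=view(*p[:2]); save(im,name); x,f,mm=fit(im,n,*p[:2],z0=5,pad=True); d=x-np.array(p)
    print(n,'err',d,f,'t',bot.read_state()['t']); return im,x,f
E
python3 - <<'E'
from h import *
np.set_printoptions(precision=3,suppress=True)
R=pickle.load(open('R.pkl','rb')); n='mould_large_c'
move(n,R[n],R[PAD[n]]); im,x,f=check(n,R,'c1')
pickle.dump(im,open('c1.pkl','wb'))
c=im['color'][100:400,150:490,::-1]; cv2.imwrite('pics/c1c.png',cv2.resize(c,None,fx=2,fy=2))
E
```

```text
width 19.919233350950776 force 0.0
hit False 3.954719660813563 t 16.3667
mould_large_c err [10.519 38.692  0.63 ] 0.5815424459766217 t 18.0
```

View pics/c1c.png

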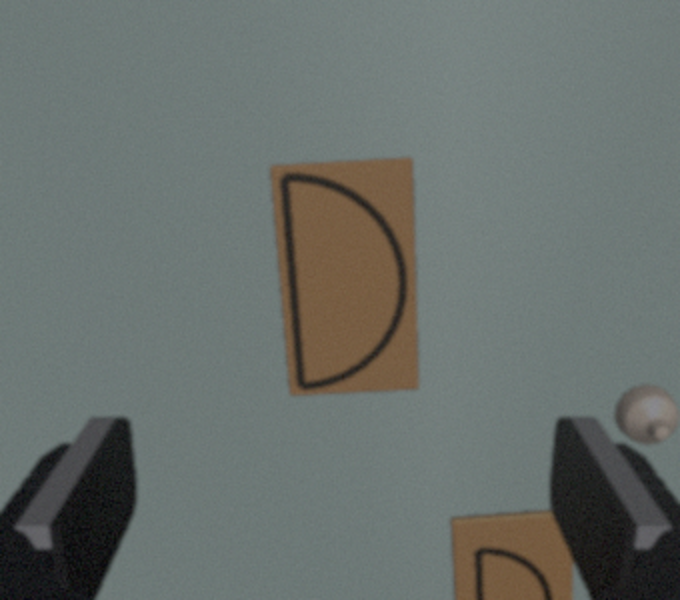

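The pad is empty, so the grasp missed (force 0). I'll look at where the mould is now.

```bash
python3 - <<'E'
from h import *
np.set_printoptions(precision=3,suppress=True)
R=pickle.load(open('R.pkl','rb')); n='mould_large_c'
im=get_image('top'); print([(r['p'],atz(im,r['pixel'],16)) for r in spotter.mark_of('top',n)[:3]]); 
im=view(670,10); save(im,'m1'); x,f,mm=fit(im,n,670,10); print(x,f,R[n])
cv2.imwrite('pics/m1c.png',im['color'][60:480,100:560,::-1])
print(bot.read_state()['eef_pos'],bot.read_state()['tcp_rot'],quat(np.pi/2),bot.read_state()['t'])
E
```

```text
[(0.58, array([675.594,  12.324,  16.   ]))]
[669.331  11.169   0.229] 0.03334460625788224 [669.814  10.196   0.219]
[669.48   50.582 200.122] [ 0.706  0.708  0.    -0.   ] [0.707 0.707 0.    0.   ] 19.75
```

View pics/m1c.png

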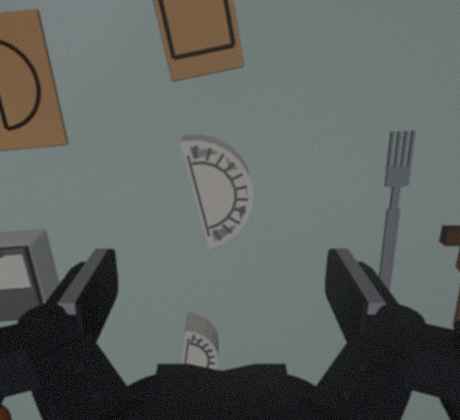

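```bash
python3 - <<'E'
from h import *
np.set_printoptions(precision=3,suppress=True)
R=pickle.load(open('R.pkl','rb')); n='mould_large_c'; s=R[n]
bot.goto([s[0],s[1],82],quat(s[2]+np.pi/2)); print(bot.read_state()['eef_pos'])
print(bot.line_to([s[0],s[1],12])); q=bot.read_state(); print(q['eef_pos'],q['width'],q['wrist_force'])
im=wrist(); save(im,'g1')
bot.set_gripper(50); q=bot.read_state(); print(q['eef_pos'],q['width'],q['grasp_force'],q['wrist_force'],q['t'])
im2=wrist(); cv2.imwrite('pics/g1c.png',np.hstack([im['color'][:,120:520,::-1],im2['color'][:,120:520,::-1]]))
E
```

```text
[670.13   11.171  82.44 ]
False
[671.218  10.482  13.401] 84.87260458476293 [0.295 0.291 0.105]
[669.961  10.158  12.282] 50.15510662355436 0.0 [-0.372 -0.074 -0.178] 21.425
```

View pics/g1c.png

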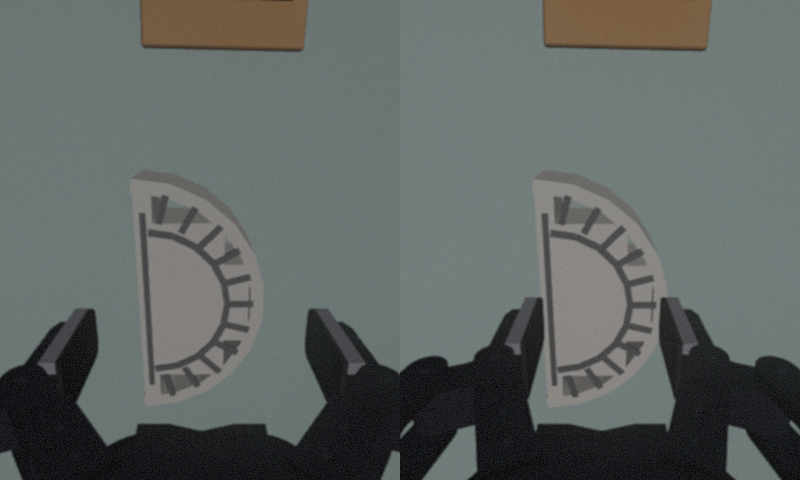

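The right picture shows the pads at 50 mm around the mould's width without contact. The tip pixel rows put the fingertips tens of mm above where they should be. I'll find the true tip height with a guarded descent.

```bash
python3 - <<'E'
from h import *
np.set_printoptions(precision=2,suppress=True)
R=pickle.load(open('R.pkl','rb')); n='mould_large_c'; s=R[n]
bot.set_gripper(85)
try:
    h=bot.line_to([s[0],s[1],-35],velocity=35,threshold=4); q=bot.read_state(); print(h,q['eef_pos'],q['wrist_force'],q['t'])
except bot.Unreachable as e: print('unreach',e)
save(wrist(),'g2')
E
```

```text
False [670.13  10.18 -34.66] [0.69 0.34 0.23] 23.4083
```

View pics/g2.png

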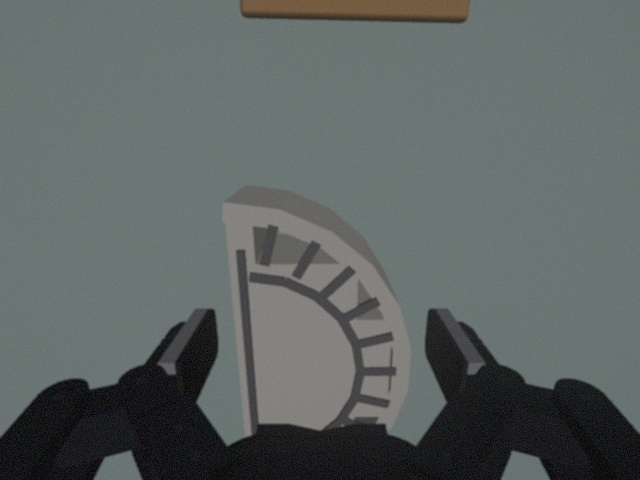

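Still no contact, so the fingers end well behind the stated TCP. Keep descending under guard to find the table.

```bash
python3 - <<'E'
from h import *
np.set_printoptions(precision=2,suppress=True)
R=pickle.load(open('R.pkl','rb')); n='mould_large_c'; s=R[n]
h=bot.line_to([s[0],s[1],-65],velocity=25,threshold=4); q=bot.read_state(); print(h,q['eef_pos'],q['wrist_force'],q['t'])
if h:
    zc=q['eef_pos'][2]
    bot.line_to([s[0],s[1],zc+18],velocity=100); bot.set_gripper(20); q=bot.read_state(); print(q['width'],q['grasp_force'],q['eef_pos'],q['wrist_force'],q['t'])
E
```

```text
True [670.1   10.19 -39.75] [-0.57 -0.23  4.37] 23.925
56.02962197048426 65.55010038195178 [669.87  10.22 -21.83] [-0.7  -0.62  1.34] 24.6417
```

Contact came at TCP z −39.8, so the real fingers are about 34 mm shorter than described. I've corrected for that, and the mould is now held (56 mm, 65 N). Place it.

```bash
cat >> h.py <<'E'
GZ={k:v-34 for k,v in GZ.items()}
def put(n,dst,z):
    bot.goto([dst[0],dst[1],110],quat(dst[2]+np.pi/2)); bot.line_to([dst[0],dst[1],z+16],velocity=200)
    hit=bot.line_to([dst[0],dst[1],z+2],velocity=30,threshold=4); s=bot.read_state(); print('hit',hit,s['eef_pos'][2]-z,'w',s['width'],'t',s['t'])
    bot.set_gripper(85); bot.line_to([dst[0],dst[1],z+75],velocity=300)
def move(n,src,dst,z0=0):
    z=GZ[n]; bot.goto([src[0],src[1],z+z0+75],quat(src[2]+np.pi/2)); bot.line_to([src[0],src[1],z+z0],velocity=200)
    bot.set_gripper(20); s=bot.read_state(); print('width',s['width'],'force',s['grasp_force'])
    assert s['grasp_force']>5
    bot.line_to([src[0],src[1],110],velocity=300); put(n,dst,z)
E
python3 - <<'E'
from h import *
np.set_printoptions(precision=3,suppress=True)
R=pickle.load(open('R.pkl','rb')); n='mould_large_c'; s=R[n]
bot.line_to([s[0],s[1],110],velocity=300); put(n,R[PAD[n]],-21.8)
im,x,f=check(n,R,'c2'); pickle.dump(im,open('c2.pkl','wb')); o=im['color'][:,:,::-1].copy()
cv2.drawContours(o,cv2.findContours((hullmask(im,MODEL[n],*x,5)>127).astype(np.uint8),0,1)[0],-1,(0,255,0),1)
cv2.imwrite('pics/c2c.png',cv2.resize(o[100:370,200:450],None,fx=2,fy=2,interpolation=2))
E
```

```text
hit True 4.772863041796562 w 56.02227894309675 t 27.9917
mould_large_c err [11.504 35.393  0.513] 0.5838693289406839 t 29.4833
```

View pics/c2c.png

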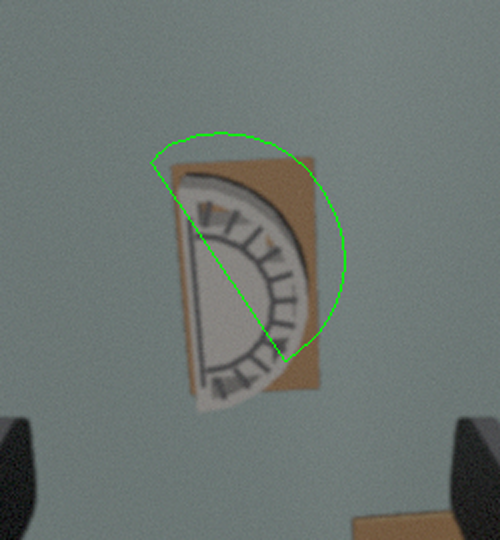

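The mould lies on its outline, showing a dark sliver of line at the top right. My on-pad mask is poor, so I'll fix it offline.

```bash
python3 - <<'E'
s=open('h.py').read()
s=s.replace("    if pad: m=((lab[...,2]-128)<10)\n    else:\n","    if 1:\n")
s=s.replace("*1.5)>7\n","*1.5)>7\n        if pad: m&=(cv2.GaussianBlur(lab[...,2],(0,0),.8)-128<5.5)&(lab[...,0]>80 if 'mould' in n else True)\n")
open('h.py','w').write(s)
E
python3 - <<'E'
from h import *
np.set_printoptions(precision=3,suppress=True)
R=pickle.load(open('R.pkl','rb')); im=pickle.load(open('c2.pkl','rb')); n='mould_large_c';p=R[PAD[n]]
x,f,mm=fit(im,n,*p[:2],z0=5,pad=True); print(x-p,f)
o=im['color'][:,:,::-1].copy()
for m,col in ((mm,(0,0,255)),(hullmask(im,MODEL[n],*x,5),(0,255,0)),(hullmask(im,np.c_[half(58),0*th],*p,5),(255,0,0))):
    cv2.drawContours(o,cv2.findContours((m>127).astype(np.uint8),0,1)[0],-1,col,1)
cv2.imwrite('pics/c3c.png',cv2.resize(o[150:320,240:400],None,fx=3,fy=3,interpolation=2))
E
```

```text
[-0.295  0.429 -0.006] 0.038541461373828315
```

View pics/c3c.png

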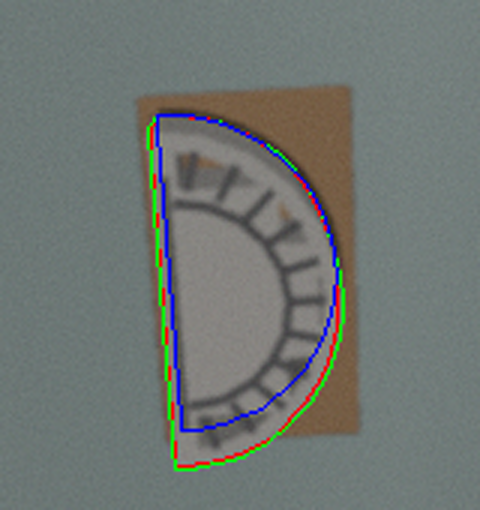

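The fitted silhouette sits within 0.5 mm and 0.006 rad of the outline. The remaining three follow, each checked.

```bash
python3 - <<'E'
from h import *
np.set_printoptions(precision=3,suppress=True)
R=pickle.load(open('R.pkl','rb'))
R['bowl_c']=np.array([*R['bowl_c'][:2],0.]); R['pad_round_o']=(*R['pad_round_o'][:2],0.)
tiles=[]
for n in ('mould_small_c','bowl_c','tub_c'):
    move(n,R[n],R[PAD[n]]); im,x,f=check(n,R,'d_'+n); p=R[PAD[n]]
    o=im['color'][:,:,::-1].copy()
    cv2.drawContours(o,cv2.findContours((hullmask(im,MODEL[n],*x,5)>127).astype(np.uint8),0,1)[0],-1,(0,255,0),1)
    px=proj(im,[*p[:2],5.],im['T']).astype(int); tiles.append(cv2.resize(o[px[1]-90:px[1]+90,px[0]-65:px[0]+65],None,fx=2,fy=2))
    cv2.imwrite('pics/d.png',np.hstack(tiles))
E
```

```text
width 40.63277807799935 force 62.353277835063636
hit True 6.896318533065099 w 40.47963212215142 t 35.8333
mould_small_c err [-0.126  1.017 -0.014] 0.06378982543066197 t 37.4333
width 64.77654371220093 force 65.59400830417871
hit True 7.449212454777806 w 64.68483624867928 t 44.35
bowl_c err [ 23.274 -14.743  -0.164] 80.92721568627451 t 45.75
width 55.05983125711958 force 65.24038108997047
hit True 6.72871845627726 w 54.982697944613186 t 51.5583
tub_c err [-0.481  2.352 -0.008] 0.025603698389925076 t 53.0417
```

View pics/d.png

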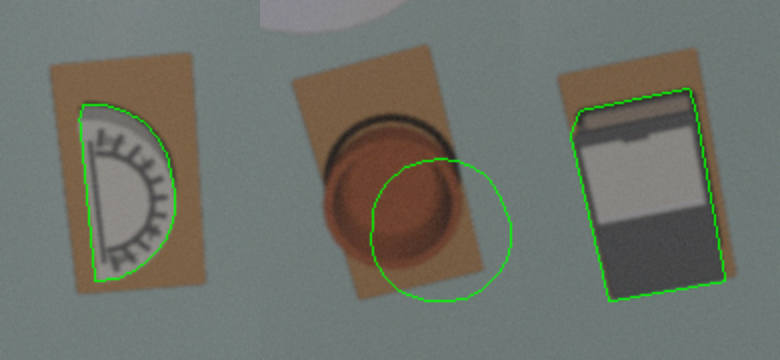

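The small mould is within 1 mm. The bowl is in its circle but its mask failed because terracotta is too close to cork, so it needs a redness mask. The tub fit likely includes the dark outline at its top edge. I'll re-measure those two.

```bash
python3 - <<'E'
from h import *
np.set_printoptions(precision=2,suppress=True)
R=pickle.load(open('R.pkl','rb'))
it=view(*R['pad_rect_o'][:2]); ib=view(*R['pad_round_o'][:2]); pickle.dump((it,ib),open('tb.pkl','wb'))
def F(im,n,mm,p):
    cost=lambda q:cv2.absdiff(hullmask(im,MODEL[n],*q,5),mm).sum()/255./(mm>0).sum()
    r=minimize(cost,p,method='Nelder-Mead',options=dict(initial_simplex=np.array(p)+[[0,0,0],[6,0,0],[0,6,0],[0,0,.1]],xatol=.02,fatol=1e-5)); return r.x,r.fun
def big(m,im,p):
    m=cv2.morphologyEx(m.astype(np.uint8),cv2.MORPH_OPEN,np.ones((3,3)))
    u,v=proj(im,[*p[:2],40.],im['T']).astype(int); w=np.zeros_like(m); w[v-70:v+70,u-60:u+60]=1
    cs,_=cv2.findContours(m*w,0,1); mm=np.zeros((480,640),np.uint8); cv2.drawContours(mm,[cv2.convexHull(max(cs,key=cv2.contourArea))],-1,255,-1); return mm
tiles=[]
for im,n in ((it,'tub_c'),(ib,'bowl_c')):
    p=R[PAD[n]]; lab=cv2.GaussianBlur(cv2.cvtColor(im['color'],cv2.COLOR_RGB2LAB).astype(np.float32),(0,0),1)
    u,v=proj(im,[*p[:2],49.],im['T']).astype(int); print('a across',lab[v,u-60:u+60:5,1])
    if n=='tub_c': print('Lb up',lab[v-75:v+10:3,u][:,[0,2]].tolist())
    for t in ((1.5,3,4) if n=='tub_c' else (138,139,141)):
        bgm=(abs(lab[...,0]-np.median(lab[...,0][100:300]))>9)|(lab[...,1]>125.6)
        m=(bgm&(lab[...,2]-128<t)) if n=='tub_c' else lab[...,1]>t
        mm=big(m,im,p); x,f=F(im,n,mm,p); print(n,t,x-p,f)
    o=im['color'][:,:,::-1].copy()
    for m,col in ((mm,(0,0,255)),(hullmask(im,MODEL[n],*p,5),(0,255,0))): cv2.drawContours(o,cv2.findContours((m>127).astype(np.uint8),0,1)[0],-1,col,1)
    tiles.append(cv2.resize(o[v-90:v+90,u-65:u+65],None,fx=3,fy=3))
cv2.imwrite('pics/e.png',np.hstack(tiles)); print(bot.read_state()['t'])
E
```

```text
a across [123.23 123.24 123.04 123.45 123.79 123.35 128.08 127.94 128.16 128.43
 128.63 128.1  128.49 128.67 128.92 128.41 128.32 128.5  128.3  134.29
 123.86 123.88 123.52 123.37]
Lb up [[107.95580291748047, 144.33224487304688], [106.56566619873047, 146.71490478515625], [106.16040802001953, 146.4671173095703], [106.05850982666016, 146.26002502441406], [106.37144470214844, 146.27330017089844], [104.68231201171875, 145.9239959716797], [75.05733489990234, 138.72024536132812], [78.3128890991211, 130.2947540283203], [104.28905487060547, 133.87847900390625], [105.14581298828125, 134.04290771484375], [79.20085906982422, 128.9954833984375], [77.304443359375, 127.42583465576172], [87.6866455078125, 128.2608184814453], [127.77616119384766, 129.55825805664062], [141.7224884033203, 130.48016357421875], [141.669677734375, 130.42689514160156], [142.22714233398438, 130.5751495361328], [141.91265869140625, 130.25360107421875], [142.05908203125, 130.14181518554688], [140.83348083496094, 130.2496337890625], [141.60523986816406, 130.0286102294922], [140.8257293701172, 130.547119140625], [141.7431640625, 130.22915649414062], [141.19741821289062, 130.1806182861328], [141.3796844482422, 130.06134033203125], [140.95513916015625, 127.84750366210938], [104.44091796875, 127.789306640625], [75.46497344970703, 126.77777099609375], [76.60880279541016, 126.93009948730469]]
tub_c 1.5 [ 1.73 -3.27  0.03] 0.1559271953229954
tub_c 3 [ 0.49 -2.99  0.  ] 0.1023213324302263
tub_c 4 [-0.53  1.42  0.01] 0.03722304283604136
a across [123.34 123.42 123.57 123.98 123.45 129.56 140.9  139.15 144.34 145.37
 145.05 144.81 144.62 144.79 144.89 144.79 142.64 136.67 140.83 137.09
 124.49 123.46 123.77 123.87]
bowl_c 138 [0.59 1.12 0.04] 0.07338162549581145
bowl_c 139 [0.29 0.56 0.07] 0.09305030562410838
bowl_c 141 [-0.92 -1.07  0.07] 0.15944650998096757
54.2417
```

View pics/e.png

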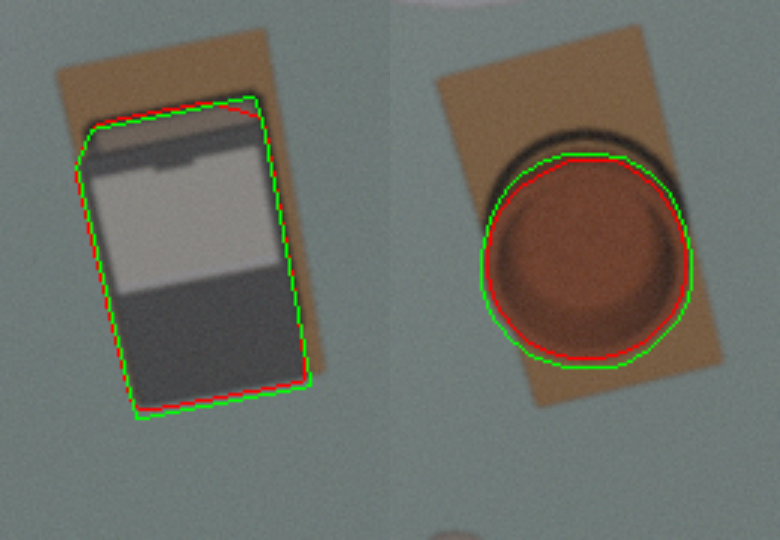

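Ideal poses are in green. The bowl is within about 1 mm and the tub within about 2 mm along its length, both upright and turned right. One final overview, then hand in.

```bash
python3 - <<'E'
from h import *
np.set_printoptions(precision=1,suppress=True)
im=get_image('side'); save(im,'final')
for n in ('shaker_c','garlic_c'): print(n,[(round(r['p'],2),atz(im,r['pixel'],Z[n])[:2]) for r in spotter.mark_of('side',n)[:1]])
E
```

```text
shaker_c []
garlic_c [(0.55, array([586.4, 382.6]))]
```

View pics/final.png

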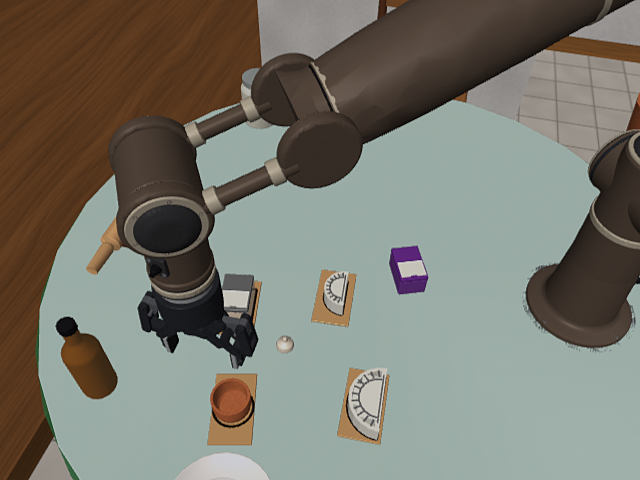

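The garlic is still at (286,345), the purple decoy hasn't moved, and all four things are on their pads. The shaker is hidden behind the arm, but nothing went near it.

```bash
python3 -c "
from h import *
print(bot.hand_in())"
```

```text
the job is handed in; nothing more can be done
None
```

I handed the job in with both moulds, the bowl and the tub released on their own pads, each measured within about 1–2 mm of centre (the tub is the loosest, about 2 mm along its length); the garlic had not moved, and the shaker was hidden in the last picture, though nothing was moved near it.

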